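Set the range and hold the hardness probe on the housing

TASK

Slide the grip of the hardness tester's range slider along its track until its middle is level with the pointer clip, and leave it there. Then take the probe out of its holder block and hold its spring tip on the ringed spot on the pump housing's sloping face, square to that face and pressed lightly so that the tip is pushed about half-way in, never hard and never with the spring bottomed. Finish while holding the probe there, without disturbing the other things on the bench.

Things in the scene. Friction and masses are not known exactly. Their poses are not given: they have to be found in the camera images.
- tester: hardness tester, a low grey plastic instrument fixed to the bench, 170 (x) x 200 (y) x 45 mm high; origin under its centre, z up; it carries the slider track along its y, at x = -20 mm; a dark flat display lies at its +x side
- range_slider (a joint): position of the slider grip along its track (m), 0 to 0.100, growing towards the tester's +y; it needs about 1.5 N to move, has no detents and stays where it is left
- range_slider_top (a point): centre of the top of the slider grip, a black block 28 mm (tester x, across the track) x 20 mm (tester y, along the track), 40 mm tall, standing on a 40 mm wide aluminium track whose top is 14 mm above the tester's top; the point is 99.5 mm above the bench; axes as the tester's
- pointer_clip: small steel pointer clip fixed on the tester's top beside the slider track, on its -x side, 24 x 16 mm, 14 mm high, with a 4 mm thick blade pointing (+x) at the track; origin at the blade's end, at the tester's top; axes as the tester's; the slider is set when its middle is level with the blade along the tester's y
- holder: aluminium holder block fixed to the bench, 60 x 60 x 40 mm high, with an upright through hole 19 mm in diameter at its centre in which the probe stands; origin under its centre
- probe: hand probe, 0.2 kg: black grip 24 x 24 mm square, 70 mm long; below it a steel neck 16 mm in diameter, 22 mm long, and a spring tip. z runs along it from tip to grip, x and y square to the grip's flats; origin at the centre of the grip's lower end (shoulder): grip z = 0 to 70 mm, button to 74. Stands upright and with play in the holder, shoulder on the block's top, 40 mm above the bench
- probe_tip (a joint): how far the spring-loaded tip is pushed into the probe (m): 0 fully out, 0.010 fully in; the spring pushes with 2 N at 0, rising evenly to 8 N at 0.010
- tip_end (a point): the end of the probe's domed tip, 8 mm in diameter; with the tip fully out it lies 36 mm below the probe's origin (14 mm beyond the neck), on the probe's axis; axes as the probe's
- casting: loose grey cast pump housing of about 2.2 kg, base 130 (x) x 120 (y) mm, standing on the bench; its machined top face slopes at 15 degrees, facing up and towards its -x side (39 mm high at the -x edge, 71 mm at the +x edge); on the face stand a short round port 48 mm across, two 18 mm bolt bosses with holes and the 32 mm marked pad; origin under its base, z up
- spot (a point): the marked spot: middle of the flat top of the large, bright machined, solid round pad, 32 mm in diameter and 4 mm high, with a dark scribed ring 15 mm across and a dot at the centre, near the low edge of the sloping face; 52 mm above the bench. Its z axis is the outward normal of the sloping face (15 degrees from vertical), x up the slope
- bearing: bystander: bare steel bearing ring, 42 mm across, 14 mm high; origin at its underside
- socket: bystander: upright steel socket, 24 mm across, 36 mm high; origin at its underside
- spanner: bystander: flat steel spanner, 180 mm long, lying at the far side; origin under its middle
- mallet: bystander: hammer with wooden handle, 260 mm long, lying at the far side; origin under its middle
- driver: bystander: black-handled screwdriver, 200 mm long, lying near the robot base; origin under its middle
- spray_can: bystander: upright can, 64 mm across, 170 mm high, near the right side of the robot base; origin at its underside
- piston: bystander: aluminium piston, 72 mm across, 55 mm high, far side; origin at its underside

How it is judged:
By the outcome, as a careful person would: the job done as asked, in the order asked, and still so for the second after the job is handed in, while the arm keeps its last pose, push and grip.
It also fails if it takes over 51 s, if anything falls off the work surface, if the arm or the gripper's body presses on something with over 40 N, if the wrist force passes 120 N, or if a joint passes its speed limit or range.

ROBOT

A 7-joint arm with a two-finger parallel gripper is mounted at the origin on the work surface. World frame = base frame: x ahead of the robot, y to its left, z up, the work surface at z = 0. Lengths are in m, angles in rad, forces in N, time in s.
With the tool pointing down it reaches from about 0.425 to 0.925 m from the base axis. Payload 6.8 kg.
Tool frame: the origin (TCP) lies at the very end of the fingers, on their centre line; the grasp point (between the pads) lies 19 mm behind it (arm.tcp_to_grasp is the distance from the TCP to the grasp point, in m); z points along the fingers, y is the line along which they close (so a half turn about z gives the same grasp; the last joint's range is limited). The gripper opens to 85 mm and grips with 20 to 120 N. Pads are 22 mm wide; open, the fingers measure 114 mm over their backs; the gripper's body (76 mm by 85 mm) begins 54 mm behind the grasp point. The pads swing forward as they close: fully open they stand 13 mm farther back than shut.
Start: joints at [1.118, 0.477, 0.022, 1.555, -0.011, 1.109, -0.083], TCP at [0.228, -0.635, 0.231] pointing down, gripper open.
Joint ranges: [-2.96, 2.96], [-0.34, 2.1], [-1.41, 1.46], [0.24, 2.44], [-1.37, 4.51], [0.17, 1.92], [-2.96, 2.96]. Speed limits (rad/s): [2.39, 2.39, 3.14, 3.14, 3.14, 3.14, 3.14].

INTERFACE

Orientations are given as a 3x3 rotation matrix whose columns are the frame's x, y, z axes.
In Python, from bench import arm gives the robot as it stands. Calls block until the motion is done:
- arm.reach(position, orientation): joint-space move of the TCP to a pose.
- arm.line_to(position, rotation=None, feed=0.15): straight line of the TCP; rotation=None keeps the orientation; feed is the mean speed in m/s.
- arm.move_j(angles): joint-space move.
- arm.ungrasp() and arm.clamp(squeeze=None): open the fingers fully, or close them until they stop; squeeze is the grip in N (None keeps the last).
- arm.dwell(seconds).
- arm.solve_ik(position, orientation): joint angles nearest the present ones, or None.
- arm.snapshot(name): name is "scene" or "top"; returns (picture, depth): 400x640x3 uint8, blue, green, red; 400x640 float32, m along the optical axis (not along the pixel's ray), 0 where there is no reading.
- arm.camera_info(name): a dict with "mtx" (3x3 intrinsics, pixels), "k1" (the pictures are not rectified: a ray, as slopes to the right and down, at radius r is drawn at 1 + k1 r^2 times it, then the intrinsics apply), "pose" (4x4, takes a point from camera to world coordinates). Camera axes: x right, y up, looking along -z (the intrinsics and any distortion apply to the point x, -y, -z); pixel columns grow to the right and rows downward; lengths in m; the calibration is good to about 2 mm. A picture is of the moment at which its call begins. camera_info takes no time and is no camera call.
A pose or a line that the arm cannot do raises arm.PlanningError and nothing moves.
- arm.finish_job(): hands the job in; it is judged then, once.
Trained networks look in the newest picture that a camera, given by its name, has taken for a name from the list of things; names that differ only in an ending like _2 or _b are one class to them, and where a whole thing is asked for, a point or a joint stands for the part that bears it (a point fixed in the world has none). Each returns a list of dicts, best first, with "conf" (0 to 1); they miss things now and then, are a little off and sometimes report something else, mostly with a low value. They report only what shows in the picture. A call takes as long as a camera call.
- arm.silhouettes(camera, label): "mask" (400x640 bool, what is visible of it) and "at" ([column, row] in pixels, amid what is visible of it).
- arm.spot_point(camera, label): "at" ([column, row] in pixels: a listed point, or the origin of a listed thing).
Readings, each from a call of its own:
- arm.read_clock(): time.
- arm.read_joints(): joint angles.
- arm.read_qvel(): joint speeds.
- arm.read_effort(): joint torques, N m.
- arm.read_ee_pos(): TCP position.
- arm.read_ee_rot(): TCP orientation.
- arm.read_contact_force(): force on the tool from outside, world axes, zero at the start.
- arm.read_wrist_torque(): the same for the moment, N m.
- arm.read_grip_width(): finger opening in m.
- arm.read_gripper_force(): force on a finger pad.
Only numpy, scipy, OpenCV 4.12 (cv2) and the standard library are available. Lean on these libraries where they do the work, as an engineer would, in place of code of your own. Each camera call takes 0.05 s, during which the arm holds its last target. There are 200 camera calls.

## Working session

There is one attempt and no reset: what is moved stays moved. The work goes in short steps, each a Python script; the robot and the scene stay as the last script left them, time stands still between calls to the robot, and variables do not carry over. Pictures are saved under pics/ and viewed, at most 10 in all, crops included, and the job is handed in when it is done.

```bash
mkdir -p pics; ls; cat > h.py <<'E'
import numpy as np, cv2
from bench import arm
def ray(cam,px):
    i=arm.camera_info(cam);K=np.array(i["mtx"],float);k1=i["k1"];P=np.array(i["pose"])
    d=np.array([(px[0]-K[0,2])/K[0,0],(px[1]-K[1,2])/K[1,1]]);u=d.copy()
    for _ in range(20): u=d/(1+k1*(u@u))
    return P[:3,3],P[:3,:3]@np.array([u[0],-u[1],-1.])
def at_z(cam,px,z):
    o,d=ray(cam,px); return o+d*(z-o[2])/d[2]
def at_depth(cam,px,dep):
    o,d=ray(cam,px); return o+d*dep
def cloud(cam,dep,mask):
    i=arm.camera_info(cam);K=np.array(i["mtx"],float);k1=i["k1"];P=np.array(i["pose"])
    v,u=np.nonzero(mask&(dep>0)); 
    D=np.array([k1,0,0,0.])
    p=cv2.undistortPoints(np.c_[u,v].astype(float)[:,None],K,D)[:,0]
    z=dep[v,u][:,None]
    return np.c_[p[:,:1],-p[:,1:],-np.ones(len(p))]*z@P[:3,:3].T+P[:3,3]
E
python3 - <<'E'
from h import *
for c in("scene","top"):
    im,d=arm.snapshot(c); cv2.imwrite(f"pics/{c}1.png",im); np.save(c+"_d.npy",d)
    i=arm.camera_info(c); print(c,np.round(i["pose"],3).tolist(),np.array(i["mtx"]).tolist(),i["k1"])
    for n in "tester range_slider_top pointer_clip holder probe casting spot bearing socket".split():
        r=arm.spot_point(c,n)[:2]
        Z=dict(range_slider_top=.0995,pointer_clip=.045,probe=.04,spot=.052).get(n,0)
        print(n,[(round(q["conf"],2),np.round(q["at"]).tolist(),np.round(at_z(c,q["at"],Z),3).tolist()) for q in r])
print(arm.read_clock())
E
```

```text
bench.py
pics
scene [[-0.914, -0.344, 0.214, 0.839], [0.405, -0.791, 0.458, 0.51], [0.012, 0.505, 0.863, 1.16], [0.0, 0.0, 0.0, 1.0]] [[474.3580010209026, 0.0, 317.7427787839812], [0.0, 474.3580010209026, 198.15340037189287], [0.0, 0.0, 1.0]] 0.0444721420778181
tester [(0.61, [388.0, 281.0], [0.484, 0.192, 0.0]), (0.55, [380.0, 313.0], [0.542, 0.259, 0.0])]
range_slider_top [(0.55, [391.0, 280.0], [0.509, 0.22, 0.099])]
pointer_clip [(0.53, [390.0, 279.0], [0.492, 0.202, 0.045]), (0.46, [400.0, 306.0], [0.502, 0.272, 0.045])]
holder [(0.73, [341.0, 232.0], [0.536, 0.017, 0.0]), (0.54, [341.0, 99.0], [0.332, -0.414, 0.0])]
probe [(0.72, [343.0, 220.0], [0.526, 0.004, 0.04])]
casting [(0.68, [292.0, 158.0], [0.565, -0.264, 0.0])]
spot [(0.6, [301.0, 151.0], [0.545, -0.239, 0.052])]
bearing [(0.52, [364.0, 255.0], [0.51, 0.102, 0.0])]
socket [(0.63, [307.0, 203.0], [0.584, -0.104, 0.0])]
top [[-0.017, 0.997, -0.082, 0.469], [-1.0, -0.018, -0.005, -0.035], [-0.006, 0.082, 0.997, 1.088], [0.0, 0.0, 0.0, 1.0]] [[422.5290141341495, 0.0, 325.5626311151005], [0.0, 422.5290141341495, 205.31871576953], [0.0, 0.0, 1.0]] -0.04647496339984422
tester [(0.86, [216.0, 213.0], [0.542, 0.253, 0.0])]
range_slider_top [(0.52, [216.0, 222.0], [0.515, 0.227, 0.1])]
pointer_clip [(0.57, [304.0, 121.0], [0.768, 0.021, 0.045]), (0.42, [415.0, 198.0], [0.569, -0.253, 0.045])]
holder [(0.86, [308.0, 219.0], [0.525, 0.016, 0.0]), (0.71, [373.0, 122.0], [0.776, -0.159, 0.0])]
probe []
casting [(0.62, [418.0, 200.0], [0.567, -0.269, 0.0])]
spot [(0.91, [411.0, 212.0], [0.534, -0.24, 0.052]), (0.66, [304.0, 123.0], [0.762, 0.019, 0.052])]
bearing [(0.55, [278.0, 230.0], [0.496, 0.093, 0.0]), (0.34, [308.0, 217.0], [0.53, 0.015, 0.0])]
socket [(0.64, [352.0, 195.0], [0.584, -0.1, 0.0])]
1.0
```

```bash
python3 - <<'E'
import cv2
a=cv2.imread("pics/top1.png")[130:290,140:480]; cv2.imwrite("pics/topc.png",cv2.resize(a,(800,376),interpolation=2))
a=cv2.imread("pics/scene1.png")[110:370,260:470]; cv2.imwrite("pics/scenec.png",cv2.resize(a,(484,600),interpolation=2))
E
```

```text
(no output)
```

View pics/topc.png

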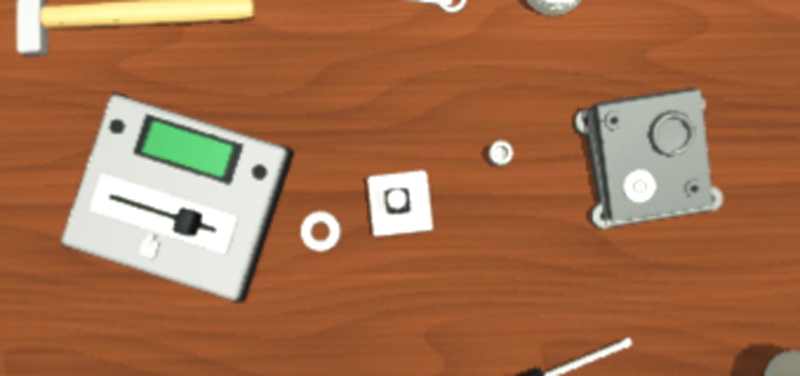

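View pics/scenec.png

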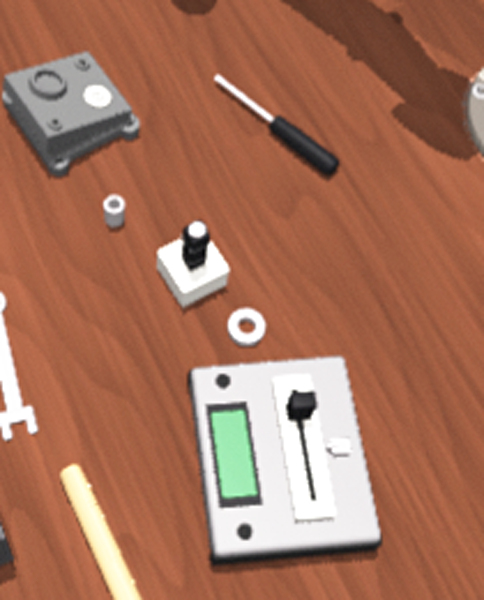

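The top view shows the tester at left (grip at about px 219,224, clip at 204,234), the holder at 309,216 and the pad at 411,209. The grip is on the −y side of the clip, so it has to move towards +y. Next I'll fit the geometry.

```bash
cat > meas.py <<'E'
from h import *
def tester(c,dep,im):
    C=cloud(c,dep,np.ones(dep.shape,bool))
    m=(abs(C[:,0]-.542)<.16)&(abs(C[:,1]-.253)<.16)
    return C[m]
def run(c,verbose=True):
    im,dep=arm.snapshot(c)
    C=tester(c,dep,im); s=C[(C[:,2]>.035)&(C[:,2]<.052)]
    r=cv2.minAreaRect(s[:,:2].astype(np.float32)*1000)
    return im,dep,C,r
E
python3 - <<'E'
from meas import *
for c in("top","scene"):
    im,dep,C,r=run(c)
    print(c,r,"z top med",np.median(C[(C[:,2]>.035)&(C[:,2]<.052)][:,2]))
    a=r[2]; 
    while a>45:a-=90
    while a<-45:a+=90
    t=np.radians(a); R=np.array([[np.cos(t),-np.sin(t)],[np.sin(t),np.cos(t)]])
    o=np.array(r[0])/1000
    L=np.c_[(C[:,:2]-o)@R,C[:,2]]*1000
    for nm,m in dict(grip=L[:,2]>90,track=(L[:,2]>54)&(L[:,2]<63)&(L[:,0]>-42),clip=(L[:,2]>51)&(L[:,2]<64)&(L[:,0]<-42)).items():
        q=L[m]; print(nm,len(q),np.round(np.percentile(q,[0,5,50,95,100],axis=0),1).tolist())
    print("yaw",a,"origin",o)
    # holder, probe, casting
    A=cloud(c,dep,np.ones(dep.shape,bool))
    h=A[(np.hypot(A[:,0]-.527,A[:,1]-.016)<.06)]
    for lo,hi in((.034,.046),(.105,.118)):
        q=h[(h[:,2]>lo)&(h[:,2]<hi)]; print("holder/probe",len(q),cv2.minAreaRect(q[:,:2].astype(np.float32)*1000),np.median(q,0))
    k=A[(abs(A[:,0]-.567)<.1)&(abs(A[:,1]+.266)<.1)&(A[:,2]>.03)]
    print("cast",len(k),cv2.minAreaRect(k[:,:2].astype(np.float32)*1000))
    # slope fit, RANSAC-ish
    q=k; 
    for _ in range(15):
        B=np.c_[q[:,:2],np.ones(len(q))]; s=np.linalg.lstsq(B,q[:,2],rcond=None)[0]
        res=abs(np.c_[k[:,:2],np.ones(len(k))]@s-k[:,2]); q=k[res<max(.002,np.percentile(res,60))]
    print("slope",np.degrees(np.arctan(np.hypot(*s[:2]))),"uphill dir",np.degrees(np.arctan2(s[1],s[0])),len(q))
    b=im.max(axis=2); 
    for n in("spot",):
        rr=arm.silhouettes(c,n)
        for x in rr[:2]: print(n,x["conf"],x["at"],at_z(c,x["at"],.052))
E
```

```text
top ((539.2516479492188, 248.9056396484375), (203.00149536132812, 173.88186645507812), 70.80149841308594) z top med 0.04635453081835017
grip 107 [[-33.3, -43.1, 90.2], [-31.6, -42.5, 94.7], [-19.1, -33.7, 99.6], [-6.7, -23.8, 102.9], [-5.2, -22.8, 104.2]]
track 792 [[-39.6, -74.6, 54.1], [-37.7, -68.5, 56.9], [-18.7, 8.9, 60.0], [-0.9, 67.6, 62.6], [35.5, 75.1, 63.0]]
clip 68 [[-78.4, -90.4, 51.0], [-71.5, -45.1, 51.3], [-57.4, 2.5, 55.8], [-46.2, 22.0, 60.1], [-44.0, 90.4, 62.7]]
yaw -19.198501586914062 origin [0.53925165 0.24890564]
holder/probe 456 ((528.508544921875, 9.9073486328125), (59.99919509887695, 60.09122848510742), 5.372015953063965) [0.5261691  0.00716887 0.04118559]
holder/probe 100 ((527.6702880859375, 10.051469802856445), (23.308841705322266, 23.214866638183594), 89.95320892333984) [0.52939662 0.00973526 0.11223483]
cast 2326 ((575.625244140625, -259.15460205078125), (126.35729217529297, 111.72420501708984), 7.931365013122559)
slope 15.038268014047965 uphill dir 7.25192432781491 1395
spot 0.79 [415.3, 197.7] [ 0.56900724 -0.25221254  0.052     ]
scene ((539.606079101
[... 411 characters left out ...]
, 54.5], [-45.9, 11.0, 58.5], [-44.2, 91.5, 59.7]]
yaw -18.915084838867188 origin [0.53960608 0.25114502]
holder/probe 308 ((529.050537109375, 11.29423713684082), (62.10655212402344, 60.65996551513672), 3.941974401473999) [0.54024112 0.02279657 0.03807993]
holder/probe 71 ((530.2379150390625, 12.982985496520996), (24.042678833007812, 22.45444107055664), 89.68824768066406) [0.5307972  0.01415417 0.10961769]
cast 1448 ((576.02587890625, -256.3616943359375), (128.01609802246094, 115.9312744140625), 7.735767841339111)
slope 14.90476045601111 uphill dir 9.68502953349946 869
spot 0.76 [287.8, 155.1] [ 0.58417146 -0.24208876  0.052     ]
spot 0.66 [342.7, 81.2] [ 0.31795154 -0.43736929  0.052     ]
```

```bash
cat > fine.py <<'E'
from meas import *
Rz=lambda a:np.array([[np.cos(a),-np.sin(a),0],[np.sin(a),np.cos(a),0],[0,0,1]])
def clipgrip(c,n=4):
    ds=[arm.snapshot(c) for _ in range(n)]
    st=np.stack([d for _,d in ds]);st[st==0]=np.nan; dep=np.nan_to_num(np.nanmedian(st,0))
    im=np.mean([i for i,_ in ds],0).astype(np.uint8)
    C=tester(c,dep,im); off={"top":(.53925,.2489),"scene":(.5396,.25115)}[c]
    dz=np.median(C[(C[:,2]>.035)&(C[:,2]<.052)][:,2])-.045
    L=(C-[off[0],off[1],dz])@Rz(np.radians(-19.06))*1000
    mid=lambda q,j:(np.percentile(q[:,j],1)+np.percentile(q[:,j],99))/2
    g=L[(L[:,2]>88)]; k=L[(L[:,2]>50)&(L[:,2]<64)&(L[:,0]<-43)&(abs(L[:,1]-4)<15)&(L[:,0]>-72)]
    t=L[(L[:,2]>54)&(L[:,2]<63)&(L[:,0]>-42)]
    print(c,"grip",mid(g,0),mid(g,1),np.ptp(g[:,1]),"clip",mid(k,0),mid(k,1),np.ptp(k[:,1]),np.median(k[:,1]),"track",mid(t,0),mid(t,1))
    return im,dep,C
E
python3 - <<'E'
from fine import *
for c in("top","scene"):
    im,dep,C=clipgrip(c)
    p=(411,209) if c=="top" else (302,152)
    g=im.min(axis=2)[p[1]-14:p[1]+14,p[0]-14:p[0]+14]
    m=(g>g.max()*.75).astype(np.uint8)
    n,l,s,ce=cv2.connectedComponentsWithStats(cv2.morphologyEx(m,cv2.MORPH_CLOSE,np.ones((5,5))))
    i=1+np.argmax(s[1:,4]); px=ce[i]+np.array(p)-14
    print("pad",px,s[i],at_z(c,px,.052))
    big=cv2.resize(im[195:265,170:250] if c=="top" else im[245:345,350:430],None,fx=6,fy=6,interpolation=2)
    cv2.imwrite(f"pics/{c}_t.png",big)
E
python3 -c "
import cv2,numpy as np
a=cv2.imread('pics/top_t.png');b=cv2.imread('pics/scene_t.png')[:420]
b=cv2.resize(cv2.imread('pics/scene_t.png'),(336,420));cv2.imwrite('pics/both.png',cv2.resize(np.hstack([a,b]),(800,411)))"
```

```text
top grip -19.51337915727074 -32.664298132562685 19.88901987859631 clip -55.47743395335332 3.1942884367304125 16.542950858731388 1.9454286200043693 track -19.108655486758884 -0.3313814714480401
pad [411.36774194 208.60645161] [  8   7  14  14 155] [ 0.54223765 -0.24158135  0.052     ]
scene grip -17.987235954151934 -33.452117314351995 20.023258795411802 clip -57.582243660488324 3.5352547739587195 14.911236333735074 4.2912846048032005 track -19.897120237292327 -0.11503518181230987
pad [301.86734694 151.18367347] [ 8  9 13 10 98] [ 0.54198252 -0.23881553  0.052     ]
```

View pics/both.png

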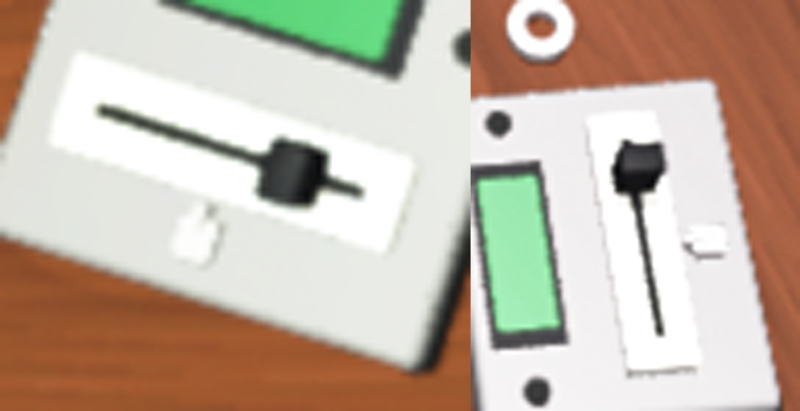

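```bash
cat > act.py <<'E'
from fine import *
def rot(z,y):
    z=np.array(z,float)/np.linalg.norm(z); y=np.array(y,float); y-=z*(y@z); y/=np.linalg.norm(y)
    return np.c_[np.cross(y,z),y,z]
yaw=np.radians(-19.06); TO=np.array([.5394,.2500,0]); TR=Rz(yaw)
def tw(x,y,z): return TO+TR@np.array([x,y,z])/1000
def best(p,z,y):
    c=[]
    for s in(1,-1):
        R=rot(z,s*np.array(y,float)); q=arm.solve_ik(p,R)
        if q is not None: c.append((abs(np.array(q)-arm.read_joints()).max(),s,R,q))
    c.sort(key=lambda t:t[0]); return c[0][2],c[0][3]
E
python3 - <<'E'
from act import *
print(arm.read_clock())
p=arm.read_ee_pos(); arm.line_to([p[0],p[1],.30],feed=.25)
y0=-33.05
R,q=best(tw(-19,y0,160),[0,0,-1],TR[:,1]); print(np.round(q,2))
arm.reach(tw(-19,y0,160),R); print(arm.read_clock())
arm.line_to(tw(-19,y0,70),feed=.12)
print(arm.read_contact_force())
arm.clamp(20); print(arm.read_grip_width(),arm.read_contact_force(),arm.read_ee_pos(),tw(-19,y0,70))
arm.line_to(tw(-19,3.4,70),feed=.05); print(arm.read_contact_force(),arm.read_ee_pos()-tw(-19,3.4,70))
arm.ungrasp(); arm.line_to(tw(-19,3.4,170),feed=.2)
print(arm.read_clock())
E
```

```text
1.6
[ 0.3   0.63 -1.13  1.85  0.65  1.08  0.16]
5.225
[ 0.66001177  0.62402793 -0.32494965]
0.019688223131989934 [-0.70524156  0.01585804  2.41474733] [0.51079352 0.2249486  0.07026084] [0.51064889 0.2249665  0.07      ]
[-0.81100916  2.29744563  3.41481974] [0.00014386 0.00088924 0.00023935]
8.9083
```

```bash
python3 - <<'E'
from act import *
P=np.array([.5289,.011,0])
t=np.radians(7.8); n=Rz(t)@[-np.sin(np.pi/12),0,np.cos(np.pi/12)]; S=np.array([.5421,-.2402,.052])
for s in(1,-1):
    for yv in ([0,s,0],[s,0,0]):
        R=rot([0,0,-1],yv); q=arm.solve_ik(P+[0,0,.2],R)
        yc=Rz(t)@np.array(yv,float); q2=arm.solve_ik(S+n*.06,rot(-n,yc)); q3=arm.solve_ik(S+n*.12,rot(-n,yc))
        f=lambda q: None if q is None else np.round(q,2)
        print(yv,f(q),f(q2),f(q3))
R,q=best(P+[0,0,.2],[0,0,-1],[0,1,0])
arm.reach(P+[0,0,.2],R)
for c in("top","scene"):
    im,d,C=clipgrip(c); cv2.imwrite(f"pics/{c}_t2.png",cv2.resize(im[195:265,170:250] if c=="top" else im[245:345,350:430],(400,350) if c=="top" else (400,500),interpolation=2))
    A=cloud(c,d,np.ones(d.shape,bool)); print(arm.read_clock())
a=cv2.imread("pics/top_t2.png");b=cv2.imread("pics/scene_t2.png")[:350]
cv2.imwrite("pics/both2.png",np.hstack([a,b]))
E
```

```text
[0, 1, 0] [ 0.81  0.59 -1.28  1.88  0.63  1.15  0.88] [ 1.3   0.72 -1.21  2.    0.88  0.76  1.35] [ 1.4   0.63 -1.29  1.99  0.72  0.82  1.48]
[1, 0, 0] [ 0.62  0.43 -0.95  1.89  0.4   1.03 -0.5 ] [ 1.14  0.56 -0.94  2.01  0.6   0.6   0.  ] [ 1.23  0.47 -1.02  1.99  0.45  0.69  0.13]
[0, -1, 0] [ 0.31  0.32 -0.55  1.91  0.2   0.97 -1.89] [ 0.87  0.45 -0.57  2.03  0.23  0.51 -1.26] [ 0.99  0.36 -0.69  2.01  0.17  0.62 -1.2 ]
[-1, 0, 0] [ 0.76  0.53 -1.18  1.88  0.55  1.11  2.51] [ 1.38  0.89 -1.4   2.    1.07  0.93  2.79] [-0.28  0.38  0.86  2.09 -0.71  0.71 -1.96]
top grip 20.70951246792904 -66.02892421345565 170.3135928328827 clip -55.21060845003515 2.9403322391587445 16.391196725020116 1.9751558000729899 track -19.09277403183558 -0.08134413608706836
10.0917
scene grip -19.49622441125572 4.637304632677175 18.852038147481053 clip -57.154949815237 3.483272521296926 15.553423456350952 4.0235766413416245 track -19.744484992098414 0.13263764453987648
10.2917
```

View pics/both2.png

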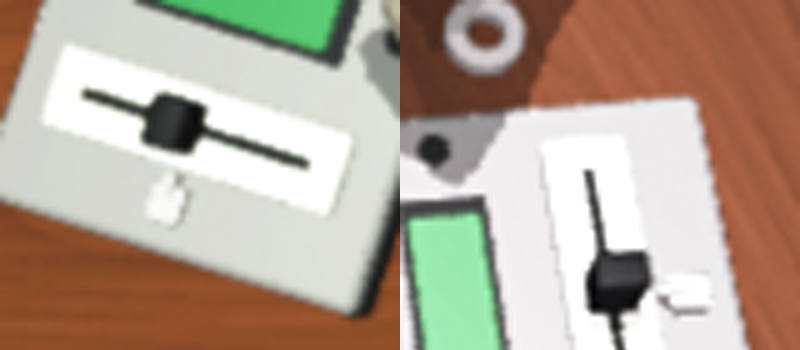

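The grip now stands level with the clip blade in both views, at about px 175,122 and 165,185 in the top crop. I'll get numbers for the remaining offset, since the arm polluted the top reading.

```bash
sed -i 's/g=L\[(L\[:,2\]>88)\]/g=L[(L[:,2]>92)\&(abs(L[:,0]+19)<20)\&(abs(L[:,1])<60)\&(L[:,2]<108)]/' fine.py
python3 - <<'E'
from fine import *
for _ in range(2):
    for c in("top","scene"): clipgrip(c,5)
E
```

```text
top grip -18.74035581115294 3.7908747178824354 19.708248988334322 clip -55.233677346033346 3.3241011014238855 16.538138615746966 1.7869894026899535 track -19.087359595902022 -0.23021822966843075
scene grip -19.454980701459302 4.693248886684371 18.376784714261735 clip -57.02529352536075 3.328509936262735 15.046597247738024 4.363267378261927 track -19.791071315520192 0.1844804718415034
top grip -18.733394884480663 3.6873461630092033 19.911038996704775 clip -55.23587013505467 2.9031945178024285 16.587426103408337 2.478999053752063 track -19.090320165051157 -0.2101814989627826
scene grip -19.74780446104221 4.367333978185515 19.226495510828084 clip -57.44253347631155 3.4344652432279315 14.7894471979576 4.207959704336475 track -19.813442813522652 -0.2174058787353843
```

Residual is about +0.8 mm, which is good enough to leave. Now the probe.

```bash
python3 - <<'E'
from act import *
P=np.array([.5289,.011,0]); R=rot([0,0,-1],[0,-1,0])
if np.abs(arm.read_ee_rot()-R).max()>.05: arm.reach(P+[0,0,.2],R)
print(np.round(arm.read_joints(),2),arm.read_clock())
arm.line_to(P+[0,0,.063],feed=.12); print(arm.read_contact_force())
arm.clamp(60); print(arm.read_grip_width(),arm.read_contact_force(),arm.read_ee_pos())
arm.line_to(P+[0,0,.17],feed=.1); print(arm.read_contact_force(),arm.read_grip_width())
t=np.radians(7.8); n=Rz(t)@[-np.sin(np.pi/12),0,np.cos(np.pi/12)]; S=np.array([.5421,-.2402,.052])
# TCP-to-tip distance: probe z of TCP = 23 mm, tip -36
Rf=rot(-n,Rz(t)@np.array([0,-1.,0])); pre=S+n*(.059+.020)
arm.reach(S+n*.15,Rf); arm.line_to(pre,feed=.1)
arm.dwell(.3); print(arm.read_contact_force(),arm.read_ee_pos()-pre,arm.read_clock())
ims=[]
for c,b in(("top",(360,160)),("scene",(250,100))):
    im,d=arm.snapshot(c); cv2.imwrite(f"pics/{c}_p.png",im)
    ims.append(cv2.resize(im[b[1]:b[1]+90,b[0]:b[0]+80],(400,450),interpolation=2))
    for n_ in("tip_end","spot","probe"): 
        print(c,n_,[(round(r["conf"],2),r["at"]) for r in arm.spot_point(c,n_)[:2]])
cv2.imwrite("pics/pre.png",np.hstack(ims))
E
```

```text
[ 0.81  0.59 -1.28  1.88  0.63  1.15  0.88] 11.5417
[-0.33947896 -0.00452574 -0.04090934]
0.02375433793797431 [-0.59750228 -0.40233145  3.77447395] [0.52903312 0.01094109 0.06321693]
[ 0.83038261 -0.31404295 -2.64622464] 0.023494211218163148
[-0.22577253  0.79301003 -1.59321951] [ 6.81116978e-05 -2.54016352e-04  4.56150019e-04] 17.5167
top tip_end []
top spot [(0.72, [406.9, 213.0]), (0.25, [200.7, 137.8])]
top probe [(0.41, [417.0, 214.2]), (0.24, [200.5, 137.5])]
scene tip_end [(0.57, [310.4, 202.5])]
scene spot [(0.67, [299.8, 154.2])]
scene probe [(0.56, [304.5, 138.2])]
```

View pics/pre.png

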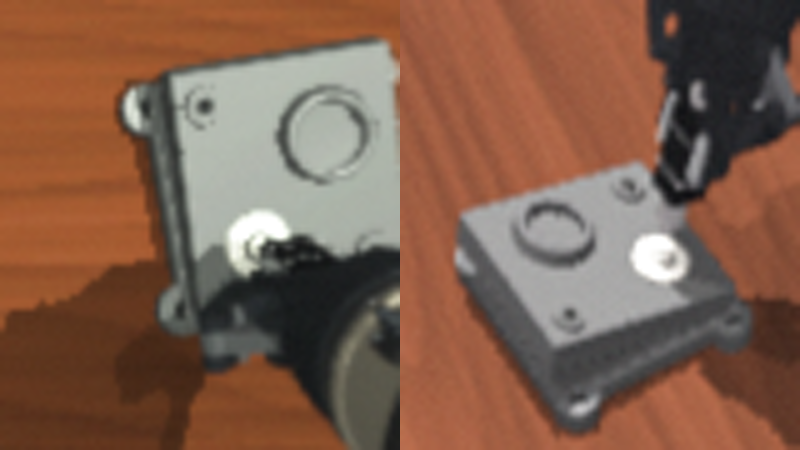

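The top view is blocked by the arm, and in the scene view the probe is above the pad (pad at crop 660,258). I'll go closer and look again.

```bash
cat > sp.py <<'E'
from act import *
t=np.radians(7.8); n=Rz(t)@[-np.sin(np.pi/12),0,np.cos(np.pi/12)]; S=np.array([.5421,-.2402,.052])
def proj(c,p):
    i=arm.camera_info(c);P=np.array(i["pose"]);v=P[:3,:3].T@(np.array(p)-P[:3,3]);a=np.array([v[0],-v[1]])/-v[2]
    a=a*(1+i["k1"]*(a@a)); K=np.array(i["mtx"]); return K[:2,:2]@a+K[:2,2]
E
python3 - <<'E'
from sp import *
arm.line_to(S+n*(.059+.004),feed=.05); arm.dwell(.3)
print(arm.read_contact_force()@n,arm.read_ee_pos()-(S+n*.063))
im=np.mean([arm.snapshot("scene")[0] for _ in range(4)],0).astype(np.uint8)
b=(282,128); cv2.imwrite("pics/near.png",cv2.resize(im[b[1]:b[1]+40,b[0]:b[0]+50],None,fx=15,fy=15,interpolation=2))
print("S",(proj("scene",S)-b)*15,"tip",(proj("scene",arm.read_ee_pos()-n*.059)-b)*15,"pad seen",(np.array([301.87,151.18])+.0-b)*15)
print("1cm uphill",(proj("scene",S+Rz(t)@[.01,0,0])-proj("scene",S))*15,"1cm y",(proj("scene",S+Rz(t)@[0,.01,0])-proj("scene",S))*15)
E
```

```text
-2.300429881965941 [ 9.67753251e-05 -7.56053656e-05  2.16504865e-04]
S [294.62205185 342.552131  ] tip [298.76783398 327.64076502] pad seen [298.05 347.7 ]
1cm uphill [-45.01502687  22.04473804] 1cm y [26.80286394 36.45632717]
```

View pics/near.png

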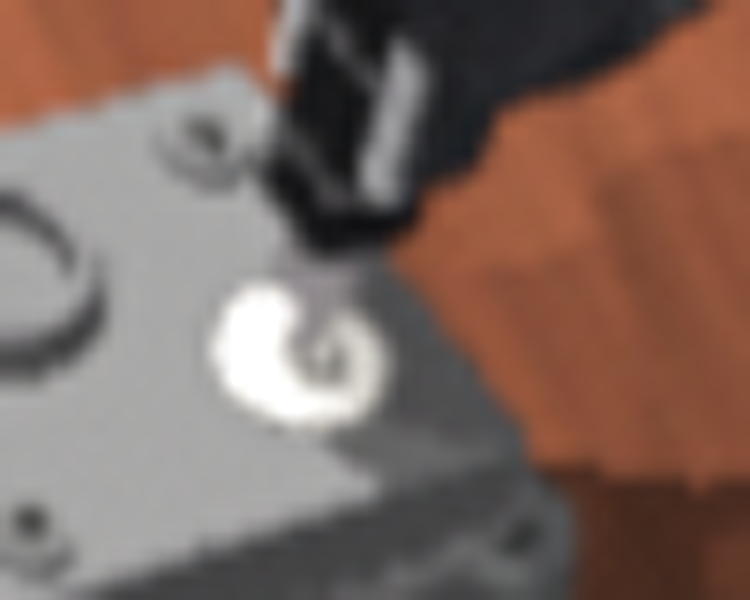

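Pad centre is at about (303,350) in the crop. The neck is at (325,270), where calibration predicts it, and the dark patch at (325,360) looks like the tip's shadow. Next I'll press gently and watch the force.

```bash
python3 - <<'E'
from sp import *
arm.dwell(.2); f0=np.mean([arm.read_contact_force()@n for _ in range(5)])
for k in range(14):
    h=.063-.001*(k+1)
    arm.line_to(S+n*h,feed=.03); arm.dwell(.1)
    f=np.mean([arm.read_contact_force()@n for _ in range(3)])-f0
    print(round(h*1000,1),round((arm.read_ee_pos()-S)@n*1000,2),round(f,2))
    if f>4.3: break
print(f0,arm.read_clock(),arm.read_grip_width())
im=np.mean([arm.snapshot("scene")[0] for _ in range(4)],0).astype(np.uint8)
b=(282,128); cv2.imwrite("pics/press.png",cv2.resize(im[b[1]:b[1]+40,b[0]:b[0]+50],None,fx=15,fy=15,interpolation=2))
E
```

```text
62.0 61.96 0.02
61.0 60.98 0.79
60.0 59.98 -0.26
59.0 59.07 2.13
58.0 58.08 4.15
57.0 57.04 2.92
56.0 56.06 4.12
55.0 55.05 4.21
54.0 54.03 5.86
-2.1603930522653316 22.2333 0.023308812966754154
```

View pics/press.png

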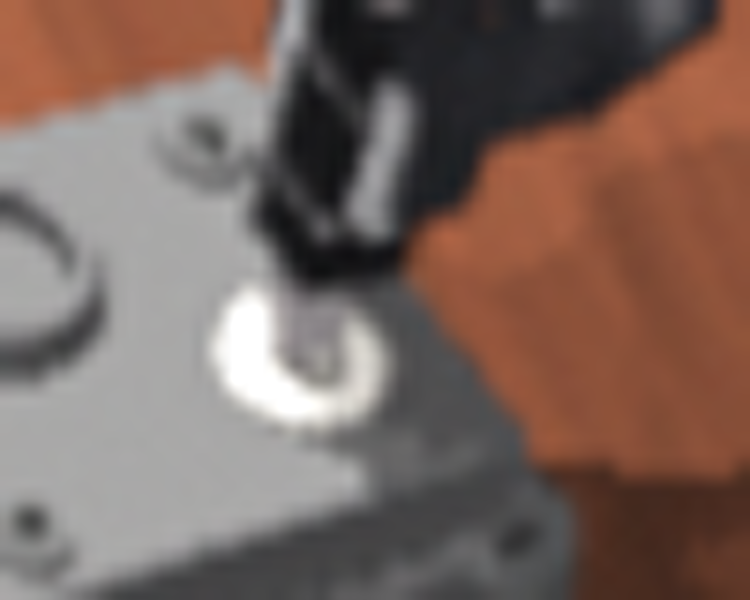

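The tip touches the pad at about its centre (crop 312,350, pad centre 303,352, so within about 1–2 mm). Force rose to 2 N at contact (h≈59.2 mm) and is about 5 N after roughly 5 mm of travel. I'll check it is steady and hand in.

```bash
python3 - <<'E'
from sp import *
arm.dwell(.5)
f=np.mean([arm.read_contact_force()@n for _ in range(10)])+2.16
R=arm.read_ee_rot(); print(f,np.degrees(np.arccos(min(1,-R[:,2]@n))),(arm.read_ee_pos()-S)@n,arm.read_clock())
if 3.8<f<6.5: print(arm.finish_job())
E
```

```text
5.143594308670647 0.005154287578270072 0.05401271176426332 22.9333
the job is handed in; nothing more can be done
None
```

I handed the job in at 22.9 s: the slider grip is within about 1 mm of the pointer clip, and the probe tip is on the marked spot within about 1–2 mm as estimated from the picture. It is square to the face and pressed about 5 mm in, at about 5 N.

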